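Lock a heel block in the drilling cradle

TASK

Load the green heel block into the sloped aluminium cradle for drilling: swing the lever with the red knob aside to clear the pocket, set the green block fully down into the pocket with its rounded back towards the robot, then swing the lever back over it until it is fully shut against its stop. Leave the black heel block and everything else on the bench where it is.

Things in the scene. Friction and masses are not known exactly. Their poses are not given: they have to be found in the camera images.
- green_heel: green heel block, 84 long (x), 56 wide (y), 48 high (z), D-shaped seen from above: square end at +x, half-round end (radius 28) at -x; origin at the centre of its underside, z up; lies flat on the bench; about 190 g
- green_heel_back (a point): middle of the green block's round end, 42 from its origin along -x, 24 above its underside
- cradle: aluminium plate 230 x 150 x 34 on a fixed blue stand, sloping 28.6 degrees sideways, its face to the robot's right; origin: centre of the pocket's floor; x level, away from the robot; y uphill, to the left; z square to the slope. Pocket 88 (x) by 60 (y), 22 deep, 4 chamfer; plate face at z = 22, x -95..135, y -75..75. A post 28 dia at x = 85 rises to z = 51 and carries the lever
- lever (a joint): lever angle about the post, axis square to the slope: 0 = shut at its stop, lying over the pocket's middle, pointing to the robot (-x); grows as the knob swings uphill, left (+y of the cradle), to 1.75 = fully open; clear of the pocket beyond 0.8. Stays where left. Arm 20 wide, 10 thick, underside 51 above the pocket floor (3 above a seated block)
- lever_knob (a point): middle of the lever's red knob, an upright (square to the slope) cylinder 24 dia x 40 high, 100 from the pivot; its foot is on the arm's top, 61 above the pocket floor, its top at 101; this point at 81
- lever_pivot (a point): point on the lever's axis, 51 above the pocket floor, at cradle x = 85, y = 0
- black_heel: the other heel block, same shape and size but black; origin under its centre; leave it alone
- flask: steel drinking flask, 70 dia x 220 high, upright; origin under its centre; bystander
- glue_pot: white square glue pot 85 x 85 x 85 with a blue nozzle, 185 high in all; bystander
- shoe_last: brown wooden shoe last, about 220 long, 64 wide, 90 high, lying on the bench; bystander
- hammer: hammer lying flat on the bench, about 300 long; bystander
- awl: screwdriver-like awl lying flat, about 200 long; bystander
- jar: amber glass jar, 84 dia x 110 high, upright; bystander
- brush: brush lying flat, about 200 long; bystander

How it is judged (in metres and radians):
On the way, in this order (a step that is already met when the one before it is completed fails the run):
1. the lever is swung aside, clear of the pocket (joint above 0.75 rad) (value of joint lever above 0.75 rad), for 0.1 s.
2. with the lever aside, the green block sits fully down in the pocket, round end towards the robot (x of green_heel in the frame of cradle between -0.006 and 0.006 m and y of green_heel in the frame of cradle between -0.006 and 0.006 m and z of green_heel in the frame of cradle between -0.005 and 0.005 m and angle between the z axis of green_heel and the z axis of cradle, either way round below 0.08 rad and x of green_heel_back in the frame of cradle below 0 m and value of joint lever above 0.5 rad), for 0.2 s.
At the end, for the whole second after the job is handed in: Green block in the pocket, round end to the robot: underside within 5 mm of the floor, within 6 mm of the centre both ways, aligned with the slope to 0.08 rad, at rest; lever within 0.08 rad of shut; each bystander within 30 mm of its start (x of green_heel in the frame of cradle between -0.006 and 0.006 m and y of green_heel in the frame of cradle between -0.006 and 0.006 m and z of green_heel in the frame of cradle between -0.005 and 0.005 m and angle between the z axis of green_heel and the z axis of cradle, either way round below 0.08 rad and x of green_heel_back in the frame of cradle below 0 m and value of joint lever below 0.08 rad and linear speed of green_heel below 0.02 m/s and distance of each of black_heel, flask, glue_pot, shoe_last, hammer, awl, jar, brush from where it was at the start of the episode below 0.03 m); the robot touches nothing.
It fails at once if the black heel block or another bystander is moved more than 30 mm (distance of any of black_heel, flask, glue_pot, shoe_last, hammer, awl, jar, brush from where it was at the start of the episode above 0.03 m).
It also fails if it takes over 72 s, if anything falls off the work surface, if the arm or the gripper's body presses on something with over 40 N, if the wrist force passes 120 N, or if a joint passes its speed limit or range.

ROBOT

A 6-joint arm with a two-finger parallel gripper is mounted at the origin on the work surface. World frame = base frame: x ahead of the robot, y to its left, z up, the work surface at z = 0. Lengths are in m, angles in degrees, forces in N, time in s.
With the tool pointing down it reaches from about 0.4 to 0.825 m from the base axis. Payload 7 kg.
Tool frame: the origin (TCP) lies midway between the tips of the shut fingers; the grasp point (between the pads) lies 19 mm behind it (r.grip_depth is the distance from the TCP to the grasp point, in m); z points along the fingers, y is the line along which they close (so a half turn about z gives the same grasp; the last joint's range is limited). The gripper opens to 88 mm and grips with 3 to 60 N. Pads are 19 mm wide; open, the fingers measure 130 mm over their backs; the gripper's body (78 mm by 193 mm) begins 47 mm behind the grasp point.
Start: joints at [-59.353, 20.546, 0.682, 0, -70.136, -16.507], TCP at [0.165, -0.655, 0.227] pointing down, gripper open.
Joint ranges: [-176.03, 176.03], [-82.01, 121.73], [-58.28, 71.71], [-173.87, 95.51], [-174.79, -0.11], [-173.66, 173.66]. Speed limits (degrees/s): [136.94, 136.94, 172.46, 180, 180, 180].

INTERFACE

Orientations are given as [roll, pitch, yaw] about the fixed x, y, z axes, in that order (R = Rz(yaw) Ry(pitch) Rx(roll)).
In Python, from plant import r, capture, close_job, search_frame, outline_of gives the robot as it stands.
- The arm moves only by the shell command python3 -m creep 'ROWS' [FORCE]. ROWS is JSON, a list of rows, each a list of 7 numbers: the finger opening in mm, from 0 to 87.6, then the shift along the world's x, y, z in units of 25 mm (1.0 is 25 mm), then the turn, a rotation vector about the world's x, y, z in degrees. In form: [[hand, x, y, z, ax, ay, az], ...]. A call has 1 to 8 rows; each row shifts and turns the commanded pose from where the row before left it; what a row does not reach is not made up. A row lasts 1/12 s, in which the tool goes at most 41.7 mm and 7.16 degrees, less where a joint would pass 70% of its speed; a pose out of reach is approached as far as the arm can. A call is refused whole if a number of a shift passes 1 or a number of a turn 7.16, either way. A call with a gripper value outside its range is refused whole. The fingers move at their own pace and stop on an object; FORCE is the grip in N (left out, the last holds). Time passes only in rows, so rows that do not move let the fingers close. It gives the time, the measured TCP pose, the force, the opening and the grip force at its end, in the units of the state.
- r.get_state(): the state, without advancing time (a new reading comes with each control period).
- capture(name): name is "scene" or "side" or "wrist"; returns a dict with "frame" (420x560x3 uint8, red, green, blue), "K" (3x3 intrinsics, pixels), "k1" (the pictures are not rectified: a ray, as slopes to the right and down, at radius r is drawn at 1 + k1 r^2 times it, then the intrinsics apply), "origin" and "rotation" of the camera in the world. Camera axes: x right, y down, z forward; pixel columns grow to the right and rows downward; lengths in m; the calibration is good to about 2 mm. A picture is of the moment at which its call begins. There is no depth.
- close_job(): hands the job in; it is judged then, once.
Trained networks look in a picture, given as the dict that the camera call returned (one of the last four; its "shot" number tells which), for a name from the list of things; names that differ only in an ending like _2 or _b are one class to them, and where a whole thing is asked for, a point or a joint stands for the part that bears it (a point fixed in the world has none). Each returns a list of dicts, best first, with "conf" (0 to 1); they miss things now and then, are a little off and sometimes report something else, mostly with a low value. They report only what shows in the picture. A call takes as long as a camera call.
- search_frame(picture, target): "bbox" ([left, top, right, bottom] in pixels, round what is visible of it).
- outline_of(picture, target): "region" (420x560 bool, what is visible of it) and "bbox" ([left, top, right, bottom] in pixels, round what is visible of it).
The state is a dict: "time_s": time; "joints": joint angles; "qd": joint speeds; "joint_torque": joint torques, N m; "tcp_pos": TCP position; "eef_rot": TCP orientation; "contact_force": force on the tool from outside, world axes, zero at the start; "moment": the same for the moment, N m; "gripper_width": finger opening in m; "gripper_force": force on a finger pad.
Only numpy, scipy, OpenCV 4.12 (cv2) and the standard library are available. Lean on these libraries where they do the work, as an engineer would, in place of code of your own. Each camera call takes 0.05 s, during which the arm holds its last target. There are 200 camera calls.

## Working session

There is one attempt and no reset: what is moved stays moved. The work goes in short steps, Python scripts to look and compute and a shell command to move; the robot and the scene stay as the last step left them, time stands still between calls to the robot, and variables do not carry over. Pictures are saved under pics/ and viewed, at most 13 in all, crops included, and the job is handed in when it is done.

```bash
ls; mkdir -p pics; cat > h.py <<'E'
import numpy as np, cv2
from plant import r, capture, close_job, search_frame, outline_of
from scipy.spatial.transform import Rotation as Ro
def ray(p,uv):
    K=np.array(p["K"]);uv=np.atleast_2d(np.array(uv,float))
    d=np.c_[(uv[:,0]-K[0,2])/K[0,0],(uv[:,1]-K[1,2])/K[1,1]]
    s=d.copy()
    for _ in range(20): s=d/(1+p["k1"]*(s**2).sum(1,keepdims=True))
    v=np.c_[s,np.ones(len(s))]@np.array(p["rotation"]).T
    return np.array(p["origin"]),v
def atz(p,uv,z):
    o,v=ray(p,uv); return o+v*((z-o[2])/v[:,2:])
def proj(p,X):
    c=(np.atleast_2d(X)-np.array(p["origin"]))@np.array(p["rotation"])
    s=c[:,:2]/c[:,2:]; s=s*(1+p["k1"]*(s**2).sum(1,keepdims=True)); K=np.array(p["K"])
    return np.c_[s[:,0]*K[0,0]+K[0,2],s[:,1]*K[1,1]+K[1,2]]
def save(p,n): cv2.imwrite("pics/"+n,p["frame"][:,:,::-1])
def tri(ps,uvs):
    A=np.zeros((3,3));b=np.zeros(3)
    for p,uv in zip(ps,uvs):
        o,v=ray(p,uv);v=v[0]/np.linalg.norm(v[0]);M=np.eye(3)-np.outer(v,v);A+=M;b+=M@o
    return np.linalg.solve(A,b)
E
python3 - <<'E'
from h import *
import pickle
P={}
for n in ("scene","side","wrist"):
    p=capture(n);save(p,n+"0.png");P[n]=p
    print(n,p["origin"],np.round(p["rotation"],3).tolist(),p["K"],p["k1"])
    for t in ("green_heel","black_heel","cradle","lever_knob","lever","flask","glue_pot","jar"):
        print(t,[(np.round(d["bbox"]).tolist(),round(d["conf"],2)) for d in search_frame(p,t)[:2]])
pickle.dump(P,open("P0.pkl","wb"))
print(r.get_state())
E
python3 -c "
import cv2,numpy as np
a=[cv2.imread('pics/%s0.png'%n) for n in('scene','side')]
"
```

```text
pics
scene [ 0.94960087 -0.62128795  1.38825602] [-149.073, -0.39, 36.013] [[522.49924494   0.         277.88570468]
 [  0.         522.49924494 210.37025096]
 [  0.           0.           1.        ]] 0.0389786623628043
green_heel [([243.0, 248.0, 271.0, 279.0], 0.7), ([311.0, 77.0, 372.0, 115.0], 0.68)]
black_heel [([178.0, 286.0, 213.0, 319.0], 0.82), ([174.0, 362.0, 206.0, 405.0], 0.64)]
cradle [([282.0, 154.0, 368.0, 235.0], 0.95), ([286.0, 300.0, 329.0, 349.0], 0.5)]
lever_knob [([308.0, 176.0, 347.0, 209.0], 0.68)]
lever [([309.0, 178.0, 346.0, 209.0], 0.94)]
flask [([173.0, 360.0, 207.0, 403.0], 0.76), ([245.0, 250.0, 273.0, 279.0], 0.32)]
glue_pot [([282.0, 301.0, 331.0, 347.0], 0.71)]
jar [([362.0, 127.0, 391.0, 166.0], 0.96)]
side [-0.21175016  0.83926856  1.03157756] [-130.367, 0.236, -138.706] [[452.07025418   0.         285.67064293]
 [  0.         452.07025418 208.12413613]
 [  0.           0.           1.        ]] -0.11070092155789162
green_heel [([297.0, 192.0, 322.0, 215.0], 0.84)]
black_heel [([343.0, 172.0, 370.0, 194.0], 0.71), ([342.0, 104.0, 363.0, 161.0], 0.3
[... 655 characters left out ...]
]
jar []
{'time_s': 1.35, 'joints': array([-5.93538921e+01,  2.05477616e+01,  6.83072568e-01,  7.36466003e-04,
       -7.01348635e+01, -1.65087082e+01]), 'qd': array([ 0.01919754,  0.02593864, -0.13025837,  0.06000875, -0.03452673,
       -0.01948367]), 'joint_torque': array([-7.94702482e-04, -5.82386827e+01,  2.93302560e+01,  7.00245738e+00,
        1.22458470e-02, -6.09336598e-05]), 'tcp_pos': array([ 0.16487038, -0.65455297,  0.22655621]), 'eef_rot': array([-1.79999374e+02, -5.36947649e-04, -1.65862350e+02]), 'contact_force': array([ 0.07818076, -0.55514697, -0.62791432]), 'moment': array([-0.04198704, -0.00688449, -0.01526881]), 'gripper_force': 0.0, 'gripper_width': 0.08760315853643062}
```

View pics/scene0.png

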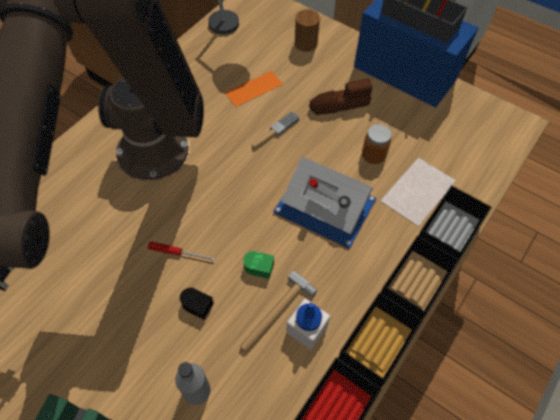

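View pics/side0.png

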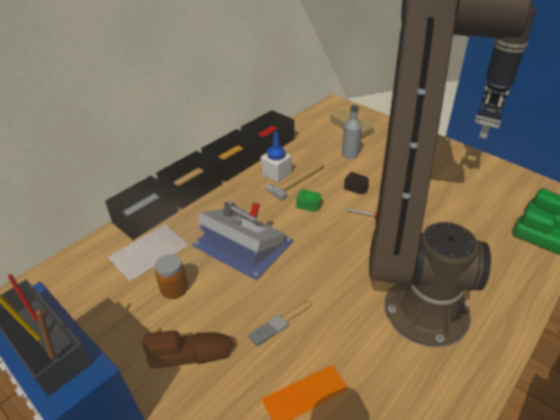

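```bash
sed -i 's/np.array(p\["rotation"\])/RM(p)/g' h.py; cat >> h.py <<'E'
from scipy.optimize import minimize
def RM(p): return Ro.from_euler("xyz",p["rotation"],degrees=True).as_matrix()
def hull(p,X):
    m=np.zeros((420*4,560*4),np.uint8)
    cv2.fillConvexPoly(m,cv2.convexHull(((proj(p,X)+.5)*4).astype(np.float32)).round().astype(np.int32),255)
    return cv2.resize(m,(560,420),interpolation=cv2.INTER_AREA)/255.
a=np.linspace(np.pi/2,3*np.pi/2,15)
D=np.r_[np.c_[-.014+.028*np.cos(a),.028*np.sin(a)],[[.042,-.028],[.042,.028]]]
BLK=np.r_[np.c_[D,0*D[:,:1]],np.c_[D,0*D[:,:1]+.048]]
def fitblk(ps,ms,x0):
    def pts(q): return Ro.from_euler("z",q[2]).apply(BLK)+[q[0],q[1],0]
    def c(q):
        s=0
        for p,m in zip(ps,ms):
            h=hull(p,pts(q)); s+=1-np.minimum(h,m).sum()/np.maximum(h,m).sum()
        return s/len(ps)
    best=min((minimize(c,[x0[0],x0[1],y],method="Nelder-Mead",options=dict(initial_simplex=np.array([x0[0],x0[1],y])+np.array([[0,0,0],[.02,0,0],[0,.02,0],[0,0,.5]]),xatol=1e-4,fatol=1e-5)) for y in np.arange(0,6.2,.78)),key=lambda s:s.fun)
    return best.x,best.fun
E
python3 - <<'E'
from h import *
import pickle
P=pickle.load(open("P0.pkl","rb"))
for n in ("scene","side"):
    p=capture(n); P[n]=p
    for t in ("green_heel","cradle","lever","black_heel"):
        o=outline_of(p,t); print(n,t,[(np.round(d["bbox"]).tolist(),d["conf"],int(d["region"].sum())) for d in o[:2]])
        p[t]=o
S,T=P["scene"],P["side"]
m=[next(d["region"] for d in p["green_heel"] if abs(np.mean(d["bbox"][::2])-u)<15).astype(float) for p,u in((S,257),(T,309))]
x0=atz(S,[257,264],.02)[0]; print(x0, atz(T,[309,203],.02))
print("green",fitblk([S,T],m,x0[:2]))
print("knob",tri([S,T],[[313.5,183],[255,210]]))
for n,uv,z in(("black",[196,303],.024),("flask",[190,400],0),("glue",[307,330],.04),("hammer",[302,284],.01),("jar",[376,145],.05),("awl",[213,261],0)): print(n,atz(S,uv,z)[0].round(3))
for p,n in((S,"s"),(T,"t")):
    u,v=(325,200) if n=="s" else (243,228)
    c=p["frame"][v-60:v+60,u-60:u+60,::-1]; cv2.imwrite(f"pics/c{n}.png",cv2.resize(c,(400,400),interpolation=cv2.INTER_CUBIC))
cv2.imwrite("pics/cr.png",np.hstack([cv2.imread("pics/cs.png"),cv2.imread("pics/ct.png")]))
E
```

```text
scene green_heel [([245.0, 251.0, 273.0, 278.0], 0.82, 688), ([360.0, 126.0, 392.0, 166.0], 0.57, 882)]
scene cradle [([306.0, 178.0, 349.0, 210.0], 0.62, 381)]
scene lever [([310.0, 179.0, 348.0, 208.0], 0.9, 305)]
scene black_heel [([179.0, 286.0, 215.0, 318.0], 0.55, 732)]
side green_heel [([295.0, 190.0, 322.0, 215.0], 0.57, 517)]
side cradle [([201.0, 206.0, 286.0, 254.0], 0.95, 2319)]
side lever [([227.0, 202.0, 262.0, 221.0], 0.77, 283), ([343.0, 172.0, 369.0, 195.0], 0.34, 420)]
side black_heel [([343.0, 172.0, 368.0, 194.0], 0.87, 403), ([269.0, 162.0, 326.0, 200.0], 0.19, 527)]
[ 0.53236176 -0.13353126  0.02      ] [[ 0.53331569 -0.12649201  0.02      ]]
green (array([ 0.53623273, -0.1334907 ,  0.3594812 ]), np.float64(0.07486916653054132))
knob [0.54602718 0.12256295 0.14163285]
black [ 0.47  -0.327  0.024]
flask [ 0.618 -0.526  0.   ]
glue [ 0.761 -0.215  0.04 ]
hammer [ 0.67  -0.104  0.01 ]
jar [0.596 0.419 0.05 ]
awl [ 0.417 -0.195  0.   ]
```

View pics/cr.png

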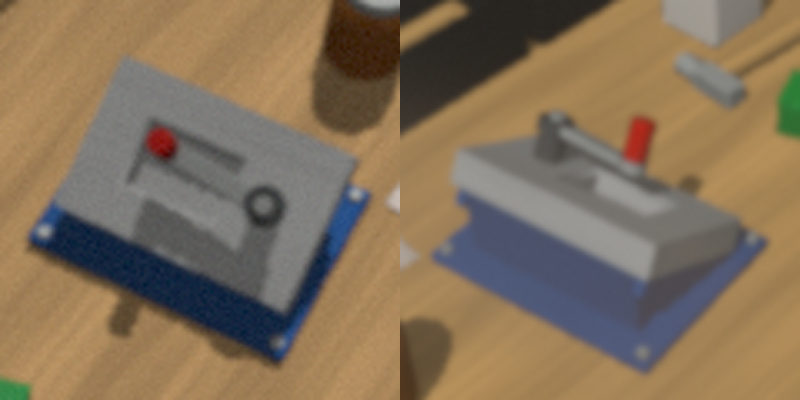

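```bash
cat >> h.py <<'E'
def CR(q): return Ro.from_euler("z",q[3])*Ro.from_euler("x",28.6,degrees=True)
def cr(q,X): return CR(q).apply(np.atleast_2d(X))+q[:3]
E
python3 - <<'E'
from h import *
import pickle
from scipy.optimize import least_squares
P=pickle.load(open("P0.pkl","rb"));S,T=P["scene"],P["side"]
A,B,C,D_=[-.095,.075,.022],[.135,.075,.022],[.135,-.075,.022],[-.095,-.075,.022]
kt=[-.015,0,.101];kf=[-.015,0,.061]
s=lambda c:np.array(c)*.3+[265,140]-.35
t=lambda c:(np.array(c)-[400,0])*.3+[183,168]-.35
obs=[(S,[A,B,C,D_,kt,[.085,0,.061]],s([[122,58],[357,158],[288,312],[55,207],[162,138],[264,203]])),
(T,[B,A,D_,kt,kf],t([[455,150],[648,243],[738,218],[642,122],[634,166]]))]
f=lambda q:np.concatenate([(proj(p,cr(q,X))-o).ravel() for p,X,o in obs])
r_=least_squares(f,[.56,.12,.08,0.],loss="soft_l1");print(r_.x,f(r_.x).reshape(-1,2).round(1).tolist())
print(cr(r_.x,[[-.015,0,.081],[0,0,0],[.085,0,.051]]))
E
```

```text
[0.55965246 0.15624918 0.06416948 0.12980224] [[1.9, -1.1], [1.7, -0.5], [0.4, -0.1], [0.9, -0.8], [-1.2, 4.4], [1.7, 0.9], [-0.1, 0.3], [1.8, 1.5], [0.6, 0.7], [2.2, -0.4], [1.3, -1.4]]
[[0.54979748 0.11585975 0.1352861 ]
 [0.55965246 0.15624918 0.06416948]
 [0.6470974  0.1430435  0.10894661]]
```

```bash
R='[87,0.5,1,0.2,0,0,0]'; python3 -m creep '[[87,0.5,1,0.2,0,0,0],[87,0.5,1,0.2,0,0,0],[87,0.5,1,0.2,0,0,0],[87,0.5,1,0.2,0,0,0],[87,0.5,1,0.2,0,0,0],[87,0.5,1,0.2,0,0,0],[87,0.5,1,0.2,0,0,0],[87,0.5,1,0.2,0,0,0]]'
python3 -m creep '[[87,0.5,1,0.2,0,0,0],[87,0.5,1,0.2,0,0,0],[87,0.5,1,0.2,0,0,0],[87,0.5,1,0.2,0,0,0],[87,0.5,1,0.2,0,0,0],[87,0.5,1,0.2,0,0,0],[87,0.5,1,0.2,0,0,0],[87,0.5,1,0.2,0,0,0]]'
python3 -m creep '[[87,0.5,1,0.2,0,0,0],[87,0.5,1,0.2,0,0,0],[87,0.5,1,0.2,0,0,0],[87,0.5,1,0.2,0,0,0],[87,0.5,1,0.2,0,0,0],[87,0.5,1,0.2,0,0,0],[87,0.5,1,0.2,0,0,0],[87,0.5,1,0.2,0,0,0]]'
python3 -m creep '[[87,0.3,1,0,0,0,0],[87,0.3,1,0,0,0,0],[87,0.3,1,0,0,0,0],[87,0,0,0,0,0,0],[87,0,0,0,0,0,0]]'
python3 - <<'E'
from h import *
import pickle
p=capture("wrist");save(p,"w1.png")
for t in ("green_heel","cradle","lever_knob"):
    o=outline_of(p,t); p[t]=o; print(t,[(np.round(d["bbox"]).tolist(),d["conf"]) for d in o[:2]])
pickle.dump(p,open("w1.pkl","wb"))
q=[.5597,.1562,.0642,.13]
A=[[-.095,.075,.022],[.135,.075,.022],[.135,-.075,.022],[-.095,-.075,.022],[-.015,0,.101],[.085,0,.061]]
print(proj(p,cr(q,A)).round())
E
```

```text
time_s: 2.52
tcp_pos: [0.2652, -0.4533, 0.2669]
eef_rot: [-180.0, 0.0, -165.9]
contact_force: [1.2, -1.1, 0.3]
gripper_width: 0.0873
gripper_force: 0.0
time_s: 3.18
tcp_pos: [0.3652, -0.2533, 0.3071]
eef_rot: [-180.0, 0.0, -165.9]
contact_force: [1.1, 0.3, 0.5]
gripper_width: 0.0872
gripper_force: 0.0
time_s: 3.85
tcp_pos: [0.4652, -0.0531, 0.3472]
eef_rot: [180.0, 0.1, -165.8]
contact_force: [1.1, -0.4, -0.2]
gripper_width: 0.0867
gripper_force: 0.0
time_s: 4.27
tcp_pos: [0.4875, 0.0215, 0.3463]
eef_rot: [-180.0, -0.0, -165.7]
contact_force: [-0.5, 0.6, -0.3]
gripper_width: 0.0872
gripper_force: 0.0
green_heel [([129.0, 145.0, 190.0, 209.0], 0.64)]
cradle [([284.0, 169.0, 424.0, 330.0], 0.88)]
lever_knob [([311.0, 239.0, 354.0, 331.0], 0.7), ([7.0, 207.0, 181.0, 256.0], 0.43)]
[[420. 193.]
 [380. 356.]
 [282. 316.]
 [304. 170.]
 [327. 257.]
 [325. 317.]]
```

View pics/w1.png

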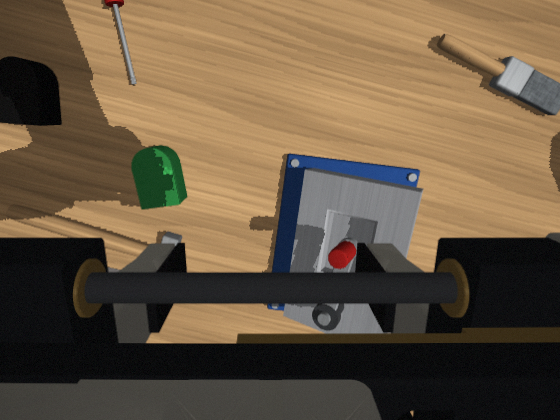

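```bash
python3 - <<'E'
from h import *
import pickle
from scipy.optimize import least_squares
P=pickle.load(open("P0.pkl","rb"));S,T=P["scene"],P["side"];W=pickle.load(open("w1.pkl","rb"))
A,B,C,D_=[-.095,.075,.022],[.135,.075,.022],[.135,-.075,.022],[-.095,-.075,.022]
s=lambda c:np.array(c)*.3+[265,140]-.35
t=lambda c:(np.array(c)-[400,0])*.3+[183,168]-.35
obs=[(S,[A,B,C,D_,[.085,0,.061]],s([[122,58],[357,158],[288,312],[55,207],[264,203]]),1),
(T,[B,A,D_],t([[455,150],[648,243],[738,218]]),1),
(W,[A,D_,[-.044,-.03,.022],[-.044,.03,.022],[.085,0,.061]],[[422,188],[304,170],[328,210],[377,220],[327,317]],1)]
f=lambda q:np.concatenate([w*(proj(p,cr(q,X))-o).ravel() for p,X,o,w in obs])
r_=least_squares(f,[.56,.16,.064,0.13],loss="soft_l1");q=r_.x;print(q,f(q).reshape(-1,2).round(1).tolist())
for th in(0,.1,.2,.3):
    k=[[.085-.1*np.cos(th),.1*np.sin(th),z] for z in(.061,.101)]
    print(th,[proj(p,cr(q,k)).round(0).tolist() for p in(S,T,W)])
print("obs S top",s([[162,138]]),"T",t([[642,122],[634,166]]))
m=W["green_heel"][0]["region"].astype(float)
print(fitblk([W],[m],[.536,-.133]))
f2=fitblk([W,S,T],[m]+[p["green_heel"][0]["region"].astype(float) if "green_heel" in p else outline_of(p,"green_heel")[0]["region"].astype(float) for p in [capture("scene"),capture("side")]],[.536,-.133]);print(f2)
c=cr(q,[0,0,0]);R=CR(q)
for th in np.array([0,.2,.5,1.,1.5]):
    print(th,cr(q,[.085-.1*np.cos(th),.1*np.sin(th),.068]).round(4))
E
```

```text
[0.55532193 0.15614787 0.06672842 0.14477987] [[0.2, -2.1], [0.5, -2.3], [-0.1, -1.6], [-0.1, -1.5], [0.8, -0.6], [0.5, 0.7], [3.4, 1.3], [1.6, 0.3], [-1.1, 1.3], [-0.2, -1.6], [1.4, 1.3], [-2.7, 1.6], [-0.4, -1.0]]
0 [[[313.0, 186.0], [311.0, 184.0]], [[255.0, 216.0], [258.0, 204.0]], [[339.0, 245.0], [328.0, 255.0]]]
0.1 [[[315.0, 183.0], [313.0, 181.0]], [[253.0, 216.0], [256.0, 204.0]], [[347.0, 248.0], [337.0, 258.0]]]
0.2 [[[317.0, 180.0], [315.0, 178.0]], [[251.0, 217.0], [254.0, 204.0]], [[354.0, 251.0], [345.0, 262.0]]]
0.3 [[[319.0, 178.0], [317.0, 176.0]], [[249.0, 217.0], [252.0, 204.0]], [[362.0, 255.0], [353.0, 266.0]]]
obs S top [[313.25 181.05]] T [[255.25 204.25]
 [252.85 217.45]]
(array([ 0.53761465, -0.13195004,  0.39767205]), np.float64(0.031419194291050334))
(array([ 0.5363139 , -0.13237904,  0.36596491]), np.float64(0.08400578216329173))
0.0 [[0.5452 0.1218 0.1264]]
0.2 [[0.5446 0.1393 0.1359]]
0.5 [[0.5512 0.1652 0.1494]]
1.0 [[0.58   0.2015 0.1667]]
1.5 [[0.6245 0.2218 0.1742]]
```

```bash
cat >> h.py <<'E'
Q=[.5553,.1561,.0667,.1448]
def Rtool(q=Q): return CR(q)*Ro.from_matrix(np.diag([-1.,1,-1]))
def delta(pos,R=None):
    s=r.get_state(); c=Ro.from_euler("xyz",s["eef_rot"],degrees=True)
    d=(np.array(pos)-s["tcp_pos"])/.025
    rv=np.degrees(((R or c)*c.inv()).as_rotvec())
    print("shift",d.round(2),"turn",rv.round(2),"rows>=",np.abs(d).max().round(1),(np.linalg.norm(rv)/7.16).round(1))
def kn(th,z,q=Q): return cr(q,[.085-.1*np.cos(th),.1*np.sin(th),z])[0]
E
python3 - <<'E'
from h import *
delta(kn(.1,.15),Rtool()); delta(kn(.1,.068),Rtool())
E
```

```text
shift [ 2.51  2.87 -5.74] turn [28.06  5.57 -5.66] rows>= 5.7 4.1
shift [ 2.28  4.42 -8.62] turn [28.06  5.57 -5.66] rows>= 8.6 4.1
```

```bash
python3 -m creep '[[60,0.36,0.41,-0.82,4,0.8,-0.8],[60,0.36,0.41,-0.82,4,0.8,-0.8],[60,0.36,0.41,-0.82,4,0.8,-0.8],[60,0.36,0.41,-0.82,4,0.8,-0.8],[60,0.36,0.41,-0.82,4,0.8,-0.8],[60,0.36,0.41,-0.82,4,0.8,-0.8],[60,0.36,0.41,-0.82,4,0.8,-0.8],[60,0,0,0,0,0,0]]'
python3 - <<'E'
from h import *
delta(kn(.1,.15),Rtool()); delta(kn(.1,.068),Rtool())
p=capture("wrist");save(p,"w2.png")
print(proj(p,[kn(.1,.101),kn(.1,.061)]),[(d["bbox"],d["conf"]) for d in search_frame(p,"lever_knob")])
E
```

```text
time_s: 5.33
tcp_pos: [0.5495, 0.0917, 0.1974]
eef_rot: [151.2, -0.5, -171.8]
contact_force: [-0.9, 0.4, -0.8]
gripper_width: 0.0599
gripper_force: 0.0
shift [ 0.02 -0.    0.23] turn [-0.16 -0.55  0.11] rows>= 0.2 0.1
shift [-0.21  1.55 -2.65] turn [-0.16 -0.55  0.11] rows>= 2.6 0.1
[[271.34458188 234.51656617]
 [270.96532001 216.86089638]] [([235.4, 202.1, 291.4, 332.7], 0.74)]
```

View pics/w2.png

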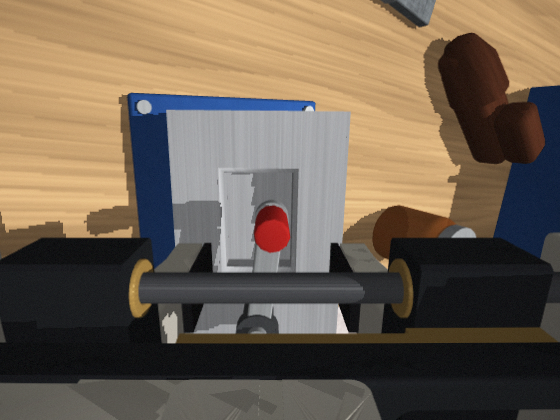

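```bash
python3 - <<'E'
from h import *
import pickle
from scipy.optimize import least_squares
p=capture("wrist");pickle.dump(p,open("w2.pkl","wb"))
X=np.array([[-.095,.075,.022],[-.095,-.075,.022],[-.044,-.03,.022],[-.044,.03,.022],[-.048,-.034,.022],[-.048,.034,.022]])
print(proj(p,cr(Q,X)).round(1).tolist(), proj(p,cr(Q,[.085,0,.051])))
c=cv2.resize(p["frame"][95:285,150:370,::-1],None,fx=3.5,fy=3.15,interpolation=cv2.INTER_CUBIC);print(c.shape)
cv2.imwrite("pics/w2c.png",c)
E
```

```text
[[349.6, 106.1], [166.4, 106.1], [223.5, 168.1], [293.5, 168.1], [218.7, 163.5], [298.3, 163.5]] [[258.68227326 319.87684166]]
(598, 770, 3)
```

View pics/w2c.png

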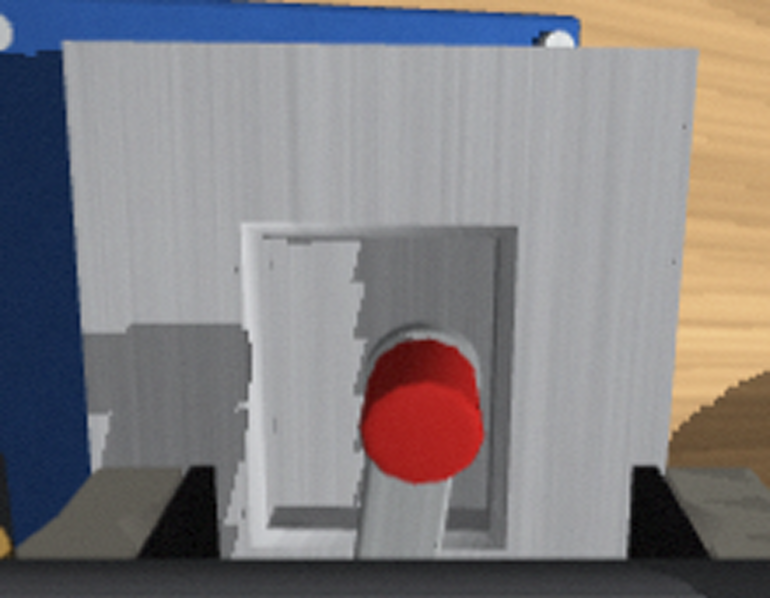

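```bash
python3 - <<'E'
from h import *
import pickle
from scipy.optimize import least_squares
p=pickle.load(open("w2.pkl","rb"))
X=np.array([[-.095,-.075,.022],[-.095,.075,.022],[-.048,-.034,.022],[-.048,.034,.022],[.048,.034,.022]])
o=np.array([[64,41],[697,48],[243,223],[517,227],[506,549]])/[3.5,3.15]+[150,95]-.4
kt=np.array([424,425])/[3.5,3.15]+[150,95]-.4
def f(v):
    th=v[4];k=[.085-.1*np.cos(th),.1*np.sin(th),.101]
    return np.r_[(proj(p,cr(v,np.r_[X,[k]]))-np.r_[o,[kt]]).ravel(), (v[:3]-Q[:3])/.003]
s=least_squares(f,Q+[.1],x_scale=[.01,.01,.01,.1,.1]);print(s.x.round(4),f(s.x).round(1))
E
```

```text
[0.5572 0.1568 0.0638 0.1275 0.1129] [ 0.4 -0.4  0.1  0.2 -0.1 -0.9  0.2 -0.9 -0.3 -0.8 -0.3  2.1  0.6  0.2
 -1. ]
```

```bash
sed -i 's/^Q=.*/Q=[.5572,.1568,.0640,.1275]/' h.py; python3 - <<'E'
from h import *
delta(kn(.11,.071),Rtool())
E
```

```text
shift [-0.19  1.59 -2.88] turn [ 0.2   0.01 -1.09] rows>= 2.9 0.2
```

```bash
python3 -m creep '[[60,-0.05,0.4,-0.72,0,0,-0.5],[60,-0.05,0.4,-0.72,0,0,-0.5],[60,-0.05,0.4,-0.72,0,0,0],[60,-0.05,0.4,-0.72,0,0,0],[20,0,0,0,0,0,0],[20,0,0,0,0,0,0],[20,0,0,0,0,0,0],[20,0,0,0,0,0,0]]' 12
python3 - <<'E'
from h import *
for t in(.11,.4,.7,1,1.3,1.6):
    print(t); delta(kn(t,.071),Rtool()*Ro.from_euler("z",0))
E
```

```text
time_s: 6.15
tcp_pos: [0.5464, 0.1321, 0.1332]
eef_rot: [151.5, 0.2, -172.5]
contact_force: [-0.9, -0.0, 1.1]
gripper_width: 0.0387
gripper_force: 0.0
0.11
shift [-0.01 -0.05 -0.07] turn [ 0.07  0.2  -0.16] rows>= 0.1 0.0
0.4
shift [0.15 0.96 0.47] turn [ 0.07  0.2  -0.16] rows>= 1.0 0.0
0.7
shift [0.66 1.93 0.96] turn [ 0.07  0.2  -0.16] rows>= 1.9 0.0
1
shift [1.46 2.73 1.34] turn [ 0.07  0.2  -0.16] rows>= 2.7 0.0
1.3
shift [2.49 3.29 1.57] turn [ 0.07  0.2  -0.16] rows>= 3.3 0.0
1.6
shift [3.65 3.57 1.64] turn [ 0.07  0.2  -0.16] rows>= 3.6 0.0
```

```bash
python3 -m creep '[[20,0,0,0,0,0,0],[20,0,0,0,0,0,0],[20,0,0,0,0,0,0],[20,0.07,0.48,0.24,-0.25,2.1,-3.9],[20,0.07,0.48,0.24,-0.25,2.1,-3.9],[20,0.25,0.48,0.24,-0.25,2.1,-3.9],[20,0.25,0.48,0.24,-0.25,2.1,-3.9],[20,0,0,0,0,0,0]]' 12
python3 - <<'E'
from h import *
for t in(.7,1,1.3,1.6): delta(kn(t,.071))
p=capture("scene");d=search_frame(p,"lever_knob");print(d[:2],[proj(p,kn(t,.081))[0].round() for t in(.1,.7,1)])
E
```

```text
time_s: 6.82
tcp_pos: [0.5628, 0.1808, 0.1566]
eef_rot: [152.5, -8.4, 171.5]
contact_force: [0.3, -4.5, 8.9]
gripper_width: 0.0234
gripper_force: 12.0
shift [ 0.   -0.02  0.02] turn [0. 0. 0.] rows>= 0.0 0.0
shift [0.8  0.78 0.4 ] turn [0. 0. 0.] rows>= 0.8 0.0
shift [1.83 1.34 0.63] turn [0. 0. 0.] rows>= 1.8 0.0
shift [2.99 1.62 0.7 ] turn [0. 0. 0.] rows>= 3.0 0.0
[{'bbox': [329.5, 168.2, 347.7, 208.8], 'conf': 0.55}] [array([314., 183.]), array([329., 169.]), array([340., 166.])]
```

```bash
python3 -m creep '[[20,0.4,0.4,0.19,-0.25,2.1,-3.9],[20,0.4,0.4,0.19,-0.25,2.1,-3.9],[20,0.51,0.28,0.12,-0.25,2.1,-3.9],[20,0.51,0.28,0.12,-0.25,2.1,-3.9],[20,0.58,0.14,0.04,0,0,0],[20,0.58,0.14,0.04,0,0,0],[20,0,0,0,0,0,0]]' 12
python3 -m creep '[[50,0,0,0,0,0,0],[50,0,0,0,0,0,0],[50,0.05,-0.47,0.88,0,0,0],[50,0.05,-0.47,0.88,0,0,0],[50,0.05,-0.47,0.88,0,0,0]]' 12
python3 - <<'E'
from h import *
p=capture("scene")
d=outline_of(p,"lever");print(d[0]["bbox"],d[0]["conf"],[(t,proj(p,kn(t,.101))[0].round()) for t in(.7,1.3,1.6)])
hsv=cv2.cvtColor(p["frame"],cv2.COLOR_RGB2HSV);m=((hsv[...,0]<8)|(hsv[...,0]>172))&(hsv[...,1]>150)&(hsv[...,2]>70);ys,xs=np.nonzero(m[150:230,290:380]);print(xs.mean()+290,ys.mean()+150,len(xs))
g=[.537,-.132,.387]
Rg=Ro.from_euler("z",g[2])*Ro.from_matrix(np.diag([-1.,1,-1]))
for z in(.15,.025): delta([g[0],g[1],z],Rg)
E
```

```text
time_s: 7.5
tcp_pos: [0.6375, 0.2208, 0.1723]
eef_rot: [155.9, -16.1, 155.5]
contact_force: [-0.5, -2.7, 3.0]
gripper_width: 0.0234
gripper_force: 12.0
time_s: 7.92
tcp_pos: [0.6387, 0.1856, 0.2386]
eef_rot: [156.0, -16.2, 155.4]
contact_force: [-0.2, -1.0, 0.1]
gripper_width: 0.0481
gripper_force: 0.0
[337.0, 168.5, 360.2, 208.0] 0.56 [(0.7, array([329., 168.])), (1.3, array([349., 164.])), (1.6, array([360., 167.]))]
359.7368421052632 170.57894736842104 19
shift [ -4.17 -12.66  -3.71] turn [-25.22 -15.52  49.1 ] rows>= 12.7 8.0
shift [ -4.17 -12.66  -8.71] turn [-25.22 -15.52  49.1 ] rows>= 12.7 8.0
```

```bash
python3 -m creep '[[80,-0.45,-0.97,0,-2.5,-1.5,4.9],[80,-0.45,-0.97,0,-2.5,-1.5,4.9],[80,-0.45,-0.97,0,-2.5,-1.5,4.9],[80,-0.45,-0.97,0,-2.5,-1.5,4.9],[80,-0.45,-0.97,-0.2,-2.5,-1.5,4.9],[80,-0.45,-0.97,-0.2,-2.5,-1.5,4.9],[80,-0.45,-0.97,-0.2,-2.5,-1.5,4.9],[80,-0.45,-0.97,-0.2,-2.5,-1.5,4.9]]'
python3 -m creep '[[80,-0.45,-0.97,-0.2,-2.5,-1.5,4.9],[80,-0.45,-0.97,-0.2,-2.5,-1.5,4.9],[80,-0.45,-0.97,-0.2,0,0,0],[80,-0.45,-0.97,-0.2,0,0,0],[80,-0.45,-0.97,-0.2,0,0,0],[80,0,0,0,0,0,0],[80,0,0,0,0,0,0]]'
python3 - <<'E'
from h import *
p=capture("wrist");save(p,"w3.png")
o=outline_of(p,"green_heel");print([(d["bbox"],d["conf"]) for d in o])
hsv=cv2.cvtColor(p["frame"],cv2.COLOR_RGB2HSV)
m=cv2.morphologyEx(((hsv[...,0]>45)&(hsv[...,0]<85)&(hsv[...,1]>120)).astype(np.uint8),cv2.MORPH_OPEN,np.ones((3,3)))
print(m.sum(),o[0]["region"].sum(),cv2.boundingRect(m))
for mm in(o[0]["region"],m):
    g,c=fitblk([p],[mm.astype(float)],[.537,-.132]);print(g,c)
Rg=Ro.from_euler("z",g[2])*Ro.from_matrix(np.diag([-1.,1,-1]))
delta([g[0],g[1],.025],Rg)
E
```

```text
time_s: 8.68
tcp_pos: [0.5486, -0.009, 0.2178]
eef_rot: [174.4, -2.2, -167.6]
contact_force: [-0.2, -0.7, -0.7]
gripper_width: 0.08
gripper_force: 0.0
time_s: 9.27
tcp_pos: [0.4919, -0.1301, 0.193]
eef_rot: [179.9, -0.8, -158.3]
contact_force: [-0.2, 1.0, -0.1]
gripper_width: 0.0804
gripper_force: 0.0
[([218.4, 190.6, 280.0, 269.7], 0.8)]
4363 4384 (221, 189, 58, 84)
[ 0.53621567 -0.13158277  0.37247101] 0.10227327511674922
[ 0.53622369 -0.13154381  0.37784394] 0.1052372074018425
shift [ 1.72 -0.1  -6.74] turn [ 0.24 -0.71 -0.15] rows>= 6.7 0.1
```

View pics/w3.png

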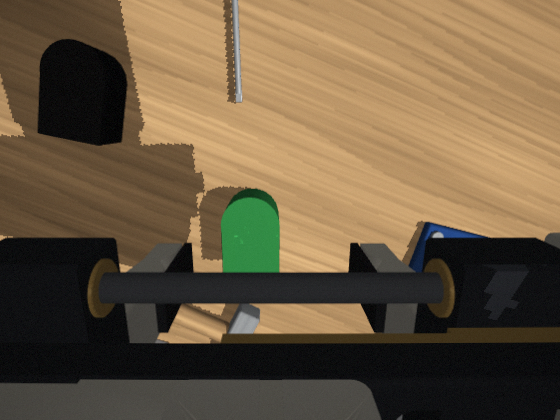

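```bash
python3 - <<'E'
from h import *
import h
p=capture("wrist");o=outline_of(p,"green_heel")[0]["region"].astype(float)
hh=h.hull
def cut(p,X):
    m=hh(p,X);m[268:]=0;return m
h.hull=cut;o[268:]=0
g,c=fitblk([p],[o],[.537,-.132]);print(g,c)
Rg=Ro.from_euler("z",g[2])*Ro.from_matrix(np.diag([-1.,1,-1]))
delta([g[0],g[1],.025],Rg)
a,b=atz(p,[[180,320],[165,335]],.012);s=capture("scene");a,b=atz(s,[[292,294],[245,348]],.012)
print(a,b)
u=(b-a)[:2];u/=np.linalg.norm(u)
for f in([0,-.056],[-.01,-.056],[.01,-.056]):
    w=Ro.from_euler("z",g[2]).apply([*f,0])[:2]+g[:2]-a[:2]; print(w+a[:2],np.cross(u,w))
E
```

```text
[ 0.53732741 -0.13104625  6.66872726] 0.010871395264570038
shift [ 1.75 -0.09 -6.74] turn [ 0.25 -0.71  0.25] rows>= 6.7 0.1
[ 0.66472098 -0.14623256  0.012     ] [ 0.65168141 -0.34341679  0.012     ]
[ 0.55838685 -0.18293556] -0.10368055539776701
[ 0.5491209  -0.18669617] -0.11267816595018389
[ 0.5676528  -0.17917494] -0.09468294484535011<stdin>:15: DeprecationWarning: Arrays of 2-dimensional vectors are deprecated. Use arrays of 3-dimensional vectors instead. (deprecated in NumPy 2.0)
```

```bash
python3 -m creep '[[78,0.35,-0.02,-0.96,0,-0.7,0.2],[78,0.35,-0.02,-0.96,0,0,0],[78,0.35,-0.02,-0.96,0,0,0],[78,0.35,-0.01,-0.96,0,0,0],[78,0.35,-0.01,-0.96,0,0,0],[78,0,0,-0.96,0,0,0],[78,0,0,-0.96,0,0,0],[78,0,0,0,0,0,0]]' 
python3 -m creep '[[45,0,0,0,0,0,0],[45,0,0,0,0,0,0],[45,0,0,0,0,0,0],[45,0,0,0,0,0,0],[45,0,0,0,0,0,0],[45,0,0,0,0,0,0],[45,0,0,0,0,0,0],[45,0,0,0,0,0,0]]' 30
python3 - <<'E'
from h import *
delta([.5373,-.1310,.025],Rtool())
for z in(.2,.06,.027): delta(cr(Q,[0,0,z])[0],Rtool())
E
```

```text
time_s: 10.18
tcp_pos: [0.5343, -0.1307, 0.0211]
eef_rot: [-179.9, -0.5, -158.0]
contact_force: [-0.4, 0.3, -0.8]
gripper_width: 0.0784
gripper_force: 0.0
time_s: 10.85
tcp_pos: [0.5384, -0.1312, 0.0273]
eef_rot: [-179.7, 0.0, -158.0]
contact_force: [-0.6, 1.4, 6.6]
gripper_width: 0.056
gripper_force: 30.0
shift [-0.04  0.01 -0.09] turn [ 28.02   7.38 -14.38] rows>= 0.1 4.5
shift [1.24 7.72 8.49] turn [ 28.02   7.38 -14.38] rows>= 8.5 4.5
shift [ 0.9  10.38  3.58] turn [ 28.02   7.38 -14.38] rows>= 10.4 4.5
shift [ 0.82 11.01  2.42] turn [ 28.02   7.38 -14.38] rows>= 11.0 4.5
```

```bash
python3 -m creep '[[45,0,0,0.9,0,0,0],[45,0,0,0.95,0,0,0],[45,0.1,0.5,0.95,0,0,0],[45,0.2,0.9,0.95,5.6,1.48,-2.88],[45,0.2,0.9,0.95,5.6,1.48,-2.88],[45,0.2,0.9,0.95,5.6,1.48,-2.88],[45,0.2,0.9,0.95,5.6,1.48,-2.88],[45,0.2,0.9,0.95,5.6,1.48,-2.88]]' 30
python3 -m creep '[[45,0.02,0.95,0,0,0,0],[45,0.02,0.95,0,0,0,0],[45,0.02,0.95,0,0,0,0],[45,0,0,0,0,0,0],[45,0,0,0,0,0,0]]' 30
python3 - <<'E'
from h import *
p=capture("wrist");save(p,"w4.png")
for z in(.2,.1,.05,.027): delta(cr(Q,[0,0,z])[0],Rtool())
s=r.get_state();c=Ro.from_euler("xyz",s["eef_rot"],degrees=True)
for X in((-.042,0,.048),(-.042,0,0),(-.014,.028,.048),(-.014,-.028,.048)):
    print(X,proj(p,c.apply(np.array([-X[0],X[1],.027-X[2]]))+s["tcp_pos"]))
E
```

```text
time_s: 11.52
tcp_pos: [0.5654, -0.0051, 0.217]
eef_rot: [151.1, -0.1, -172.7]
contact_force: [-0.2, -0.2, -3.1]
gripper_width: 0.0559
gripper_force: 30.0
time_s: 11.93
tcp_pos: [0.5655, 0.0658, 0.2147]
eef_rot: [151.3, -0.2, -172.5]
contact_force: [0.3, -0.2, -2.8]
gripper_width: 0.056
gripper_force: 30.0
shift [ 0.15 -0.13  1.  ] turn [-0.01 -0.19 -0.12] rows>= 1.0 0.0
shift [-0.1   1.77 -2.51] turn [-0.01 -0.19 -0.12] rows>= 2.5 0.0
shift [-0.22  2.72 -4.27] turn [-0.01 -0.19 -0.12] rows>= 4.3 0.0
shift [-0.27  3.15 -5.07] turn [-0.01 -0.19 -0.12] rows>= 5.1 0.0
(-0.042, 0, 0.048) [[264.41415781 190.87884691]]
(-0.042, 0, 0) [[265.84248207 172.43197384]]
(-0.014, 0.028, 0.048) [[328.25550282 253.22147186]]
(-0.014, -0.028, 0.048) [[200.95632063 253.08264351]]
```

View pics/w4.png

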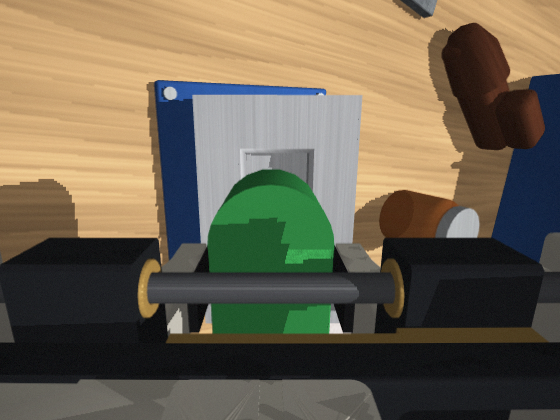

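```bash
python3 - <<'E'
from h import *
import copy
from scipy.optimize import least_squares
p=capture("wrist");pickle=__import__("pickle");pickle.dump(p,open("w4.pkl","wb"))
hsv=cv2.cvtColor(p["frame"],cv2.COLOR_RGB2HSV)
m=((hsv[...,0]>45)&(hsv[...,0]<85)&(hsv[...,1]>100))
for v in(180,240,250,260,268,320): x=np.nonzero(m[v])[0];print(v,x.min(),x.max())
print("top",np.nonzero(m.any(1))[0].min(), np.nonzero(m[:,268:276].any(1))[0].min())
# subpixel pocket / plate edges along rows/cols
g=cv2.cvtColor(p["frame"],cv2.COLOR_RGB2GRAY).astype(float)
for v in(115,130): print(v,"row",[int(i) for i in np.nonzero(np.abs(np.diff(g[v-3:v+4].mean(0)))>12)[0] if 150<i<380])
for v in(158,163): print(v,"row",[(int(i),int(np.diff(g[v-3:v+4].mean(0))[i])) for i in np.nonzero(np.abs(np.diff(g[v-3:v+4].mean(0)))>7)[0] if 150<i<380])
for u in(215,255,275,300,340): d=np.diff(g[:,u-3:u+4].mean(1));print(u,"col",[(int(i),int(d[i])) for i in np.nonzero(np.abs(d)>7)[0] if 80<i<172])
X=[[-.095,-.075,.022],[-.095,.075,.022],[-.048,-.034,.022],[-.048,.034,.022],[-.044,-.03,.018],[-.044,.03,.018]]
print(proj(p,cr(Q,X)).round(1).tolist())
E
```

```text
180 241 301
240 208 333
250 208 334
260 208 333
268 209 332
320 212 329
top 170 170
115 row [156, 157, 193, 194, 358, 361]
130 row [157, 158, 194, 195]
158 row [(152, -10), (153, -50), (154, -25), (159, -7), (160, -35), (161, -15), (195, 37), (196, 86), (197, 8), (210, -7), (240, 38), (242, -11), (243, -11), (244, -10), (269, -13), (270, -41), (306, -11), (307, -32), (309, 18), (313, 26), (314, 44), (358, 9)]
163 row [(152, -52), (153, -37), (160, -33), (161, -28), (195, 7), (196, 111), (197, 13), (210, -7), (238, -10), (239, 8), (240, 32), (242, -8), (243, -11), (244, -12), (246, -22), (247, 21), (268, -13), (269, -33), (270, -13), (306, -18), (307, -26), (308, 9), (309, 15), (313, 38), (314, 31), (358, 8)]
215 col [(82, -119), (84, 8), (93, 24), (94, 61)]
255 col [(83, -13), (84, -94), (86, 10), (93, 24), (94, 57), (147, 7), (148, 8), (149, -10), (150, -8), (151, -21), (152, -30), (154, 23), (155, 32), (170, -33), (171, -50)]
275 col [(84, -13), (85, -96), (87, 11), (93, 27), (94, 56), (148, -10), (149, -9), (151, -9), (152, -14), (168, -28), (169, -36)]
300 col [(85, -12), (86, -75), (87, -14), (88, 12), (93, 24), (94, 54), (147, -16), (148, -37)]
340 col []
[[193.6, 94.2], [362.5, 94.5], [240.9, 147.8], [314.5, 147.9], [245.6, 151.8], [309.6, 151.9]]
```

```bash
python3 - <<'E'
from h import *
delta(cr(Q,[.001,-.0025,.08])[0],Rtool());delta(cr(Q,[.001,-.0025,.057])[0],Rtool())
E
```

```text
shift [-0.1   2.08 -3.26] turn [-0.   -0.19 -0.08] rows>= 3.3 0.0
shift [-0.16  2.52 -4.06] turn [-0.   -0.19 -0.08] rows>= 4.1 0.0
```

```bash
python3 -m creep '[[45,-0.03,0.42,-0.68,0,-0.2,0],[45,-0.03,0.42,-0.68,0,0,0],[45,-0.03,0.42,-0.68,0,0,0],[45,-0.03,0.42,-0.68,0,0,0],[45,-0.03,0.42,-0.67,0,0,0],[45,-0.01,0.42,-0.67,0,0,0],[45,0,0,0,0,0,0],[45,0,0,0,0,0,0]]' 30
python3 - <<'E'
from h import *
p=capture("wrist")
cv2.imwrite("pics/w5.png",cv2.resize(p["frame"][80:280,170:370,::-1],None,fx=3,fy=3,interpolation=cv2.INTER_CUBIC))
s=r.get_state();print("tcp in cradle",CR(Q).inv().apply(s["tcp_pos"]-Q[:3]))
delta(cr(Q,[.001,-.0025,.057])[0],Rtool())
import pickle;pickle.dump(p,open("w5.pkl","wb"))
c=Ro.from_euler("xyz",s["eef_rot"],degrees=True)
print("rim",proj(p,cr(Q,[[-.048,-.034,.022],[-.048,.034,.022]])).round(1).tolist())
print("blk bottom",proj(p,c.apply(np.array([[.042,0,.027],[.014,.028,.027],[.014,-.028,.027],[.042,0,-.021]]))+s["tcp_pos"]).round(1).tolist())
E
```

```text
time_s: 12.7
tcp_pos: [0.5616, 0.1274, 0.112]
eef_rot: [151.4, -0.1, -172.6]
contact_force: [0.2, -0.4, -2.0]
gripper_width: 0.0557
gripper_force: 30.0
tcp in cradle [ 0.00134934 -0.00296369  0.05736188]
shift [-0.02  0.02 -0.  ] turn [ 0.01 -0.01 -0.05] rows>= 0.0 0.0
rim [[213.4, 158.9], [331.9, 159.0]]
blk bottom [[267.3, 174.0], [316.0, 222.1], [218.9, 222.2], [266.4, 192.8]]
```

View pics/w5.png

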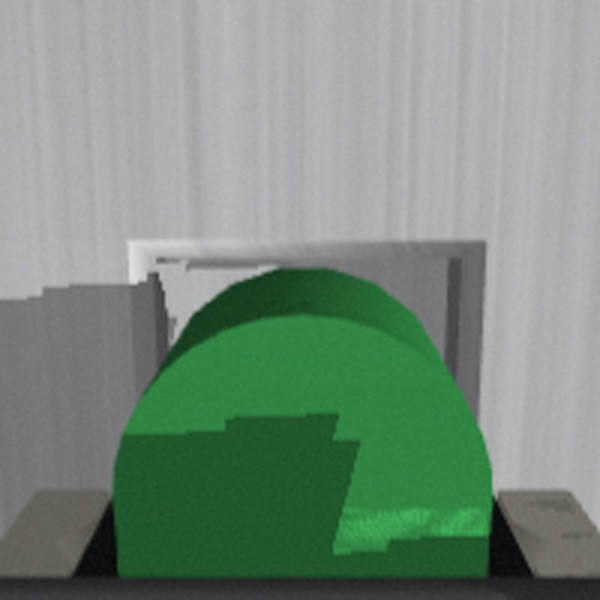

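```bash
python3 -m creep '[[45,0.05,0.04,0.02,0,0,0],[45,-0.01,0.08,-0.15,0,0,0],[45,-0.01,0.08,-0.15,0,0,0],[45,-0.01,0.08,-0.15,0,0,0],[45,-0.01,0.08,-0.15,0,0,0],[45,0,0,0,0,0,0],[45,0,0,0,0,0,0]]' 30
python3 - <<'E'
from h import *
s=r.get_state();print("tcp in cradle",CR(Q).inv().apply(s["tcp_pos"]-Q[:3]),"F",CR(Q).inv().apply(s["contact_force"]),s["moment"])
E
```

```text
time_s: 13.33
tcp_pos: [0.5621, 0.1371, 0.0979]
eef_rot: [151.4, -0.0, -172.6]
contact_force: [-0.6, -0.4, -2.4]
gripper_width: 0.0558
gripper_force: 30.0
tcp in cradle [ 0.0023661  -0.00149602  0.03945129] F [-0.61523023 -1.40201769 -1.97181201] [-2.00989357 -0.28373207  0.02963178]
```

```bash
python3 -m creep '[[45,-0.006,0.047,-0.088,0,0,0],[45,-0.006,0.047,-0.088,0,0,0],[45,-0.006,0.047,-0.088,0,0,0],[45,-0.006,0.047,-0.088,0,0,0],[45,0,0,0,0,0,0],[45,0,0,0,0,0,0]]' 30
python3 - <<'E'
from h import *
s=r.get_state();print("tcp in cradle",CR(Q).inv().apply(s["tcp_pos"]-Q[:3]),"F",CR(Q).inv().apply(s["contact_force"]),s["moment"])
E
```

```text
time_s: 13.83
tcp_pos: [0.5618, 0.1417, 0.0894]
eef_rot: [151.4, 0.0, -172.6]
contact_force: [-0.6, 0.2, -1.9]
gripper_width: 0.0558
gripper_force: 30.0
tcp in cradle [ 0.00260953 -0.00145456  0.02973297] F [-0.55535938 -0.6822593  -1.82874515] [-2.01537394 -0.24712758  0.03133233]
```

```bash
python3 -m creep '[[45,-0.003,0.023,-0.044,0,0,0],[45,-0.003,0.023,-0.044,0,0,0],[45,-0.003,0.023,-0.044,0,0,0],[45,0,0,0,0,0,0]]' 30
python3 - <<'E'
from h import *
s=r.get_state();print("tcp in cradle",CR(Q).inv().apply(s["tcp_pos"]-Q[:3]),"F",CR(Q).inv().apply(s["contact_force"]),s["moment"])
E
```

```text
time_s: 14.17
tcp_pos: [0.5619, 0.1419, 0.0892]
eef_rot: [151.4, 0.1, -172.5]
contact_force: [-7.6, -10.4, 22.9]
gripper_width: 0.0558
gripper_force: 30.0
tcp in cradle [ 0.00273891 -0.0014282   0.02952887] F [-8.86638933  2.71554465 24.58124484] [-1.062135    2.74164566  1.30110534]
```

```bash
python3 -m creep '[[45,0.001,-0.01,0.02,0,0,0],[66,0,0,0,0,0,0],[66,0,0,0,0,0,0],[66,0,0,0,0,0,0],[66,0,0,0,0,0,0]]' 30
python3 -m creep '[[66,0.02,-0.19,0.35,0,0,0],[66,0.03,-0.38,0.7,0,0,0],[66,0.06,-0.47,0.88,0,0,0],[66,0.06,-0.47,0.88,0,0,0],[66,0.06,-0.47,0.88,0,0,0],[66,-0.8,-0.1,0,0,0,0],[66,-0.8,-0.1,0,0,0,0],[66,0,0,0,0,0,0]]' 30
python3 - <<'E'
from h import *
p=capture("wrist");import pickle;pickle.dump(p,open("w6.pkl","wb"))
cv2.imwrite("pics/w6.png",cv2.resize(p["frame"][60:290,150:410,::-1],None,fx=2.6,fy=2.6,interpolation=cv2.INTER_CUBIC))
s=r.get_state();print("tcp in cradle",CR(Q).inv().apply(s["tcp_pos"]-Q[:3]))
o=outline_of(p,"green_heel")[0];reg=o["region"].astype(float);reg[268:]=0;print(o["bbox"],o["conf"])
def c(v):
    X=CR(Q).apply(BLK+[v[0],v[1],v[2]])+Q[:3]
    h=hull(p,X);h[268:]=0;return 1-np.minimum(h,reg).sum()/np.maximum(h,reg).sum()
for z in(0,.003,.006,.012):
    b=minimize(lambda v:c([v[0],v[1],z]),[0,0],method="Nelder-Mead",options=dict(initial_simplex=[[0,0],[.01,0],[0,.01]]));print(z,b.x.round(4),b.fun)
E
```

```text
time_s: 14.58
tcp_pos: [0.5616, 0.1433, 0.0865]
eef_rot: [151.4, 0.0, -172.6]
contact_force: [-0.1, -0.3, 1.0]
gripper_width: 0.0659
gripper_force: 0.0
time_s: 15.25
tcp_pos: [0.5249, 0.088, 0.1801]
eef_rot: [151.4, 0.0, -172.7]
contact_force: [-0.2, 0.9, -0.1]
gripper_width: 0.0663
gripper_force: 0.0
tcp in cradle [-0.03936041 -0.00079392  0.13263045]
[232.0, 203.2, 309.2, 314.0] 0.84
0 [0.0021 0.0006] 0.017509372254646993
0.003 [0.0016 0.0006] 0.016198368484651948
0.006 [0.0009 0.0006] 0.020981355021867598
0.012 [-0.0002  0.0007] 0.03199907375597644
```

View pics/w6.png

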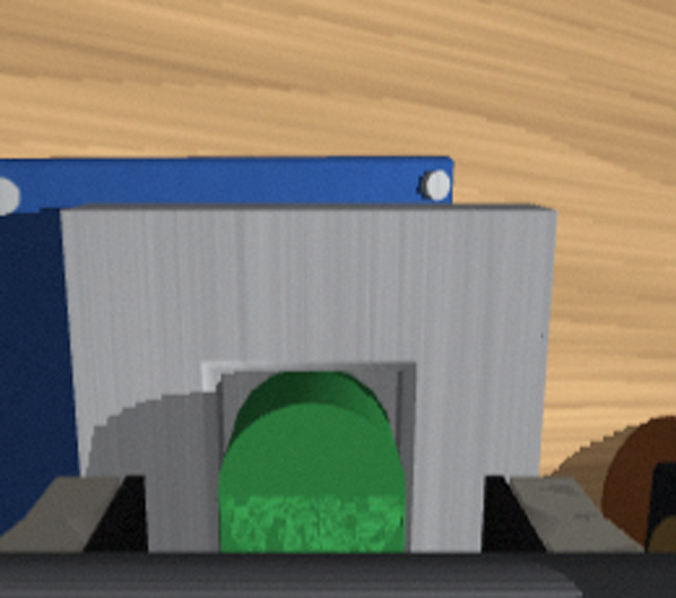

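```bash
python3 -m creep '[[0,0.47,0.35,-0.1,0,0,0],[0,0.47,0.35,-0.1,0,0,0],[0,0.47,0.35,-0.1,0,0,0],[0,0.47,0.35,-0.8,0,0,0],[0,0.47,0.35,-0.8,0,0,0],[0,0,0,-0.73,0,0,0],[0,0,0,0,0,0,0]]' 20
python3 - <<'E'
from h import *
s=r.get_state();print("tcp in cradle",CR(Q).inv().apply(s["tcp_pos"]-Q[:3]),"F",CR(Q).inv().apply(s["contact_force"]),s["gripper_width"])
E
```

```text
time_s: 15.93
tcp_pos: [0.5861, 0.1336, 0.1087]
eef_rot: [151.4, -0.3, -172.6]
contact_force: [-1.0, 0.2, -0.4]
gripper_width: 0.0249
gripper_force: 0.0
tcp in cradle [ 0.02572549 -0.0020366   0.05205187] F [-0.9851034   0.08996341 -0.45294868] 0.0249334954602593
```

```bash
python3 -m creep '[[0,0,0,0,0,0,0],[0,0,0,0,0,0,0],[0,-0.002,0.019,-0.035,0,0,0],[0,0,0,0,0,0,0]]'
python3 -m creep '[[0,-0.002,0.019,-0.035,0,0,0],[0,0,0,0,0,0,0]]'
python3 -m creep '[[0,-0.002,0.019,-0.035,0,0,0],[0,0,0,0,0,0,0]]'
python3 - <<'E'
from h import *
s=r.get_state();print("tcp in cradle",CR(Q).inv().apply(s["tcp_pos"]-Q[:3]),"F",CR(Q).inv().apply(s["contact_force"]),s["gripper_width"])
E
```

```text
time_s: 16.27
tcp_pos: [0.5864, 0.133, 0.1134]
eef_rot: [151.4, 0.1, -172.6]
contact_force: [-0.2, -0.5, 0.1]
gripper_width: 0.0019
gripper_force: 0.0
time_s: 16.43
tcp_pos: [0.586, 0.1334, 0.1121]
eef_rot: [151.4, 0.1, -172.7]
contact_force: [0.3, 0.6, -0.5]
gripper_width: 0.0006
gripper_force: 0.0
time_s: 16.6
tcp_pos: [0.5859, 0.1338, 0.1108]
eef_rot: [151.4, 0.0, -172.7]
contact_force: [-0.7, -0.1, 1.0]
gripper_width: 0.0005
gripper_force: 0.0
tcp in cradle [ 0.02551112 -0.00080357  0.05371284] F [-0.7336958   0.45953918  0.87708191] 0.0005478047529117443
```

```bash
python3 -m creep '[[0,-0.005,0.038,-0.07,0,0,0],[0,0,0,0,0,0,0],[0,0,0,0,0,0,0]]'
python3 -m creep '[[0,-0.005,0.038,-0.07,0,0,0],[0,0,0,0,0,0,0],[0,0,0,0,0,0,0]]'
python3 - <<'E'
from h import *
s=r.get_state();print("tcp in cradle",CR(Q).inv().apply(s["tcp_pos"]-Q[:3]),"F",CR(Q).inv().apply(s["contact_force"]),s["gripper_width"])
E
```

```text
time_s: 16.85
tcp_pos: [0.5857, 0.1348, 0.1087]
eef_rot: [151.4, -0.0, -172.6]
contact_force: [-0.6, 0.4, 0.5]
gripper_width: 0.0003
gripper_force: 0.0
time_s: 17.1
tcp_pos: [0.5859, 0.1352, 0.1081]
eef_rot: [151.4, 0.1, -172.6]
contact_force: [-1.6, -3.9, 7.6]
gripper_width: 0.0006
gripper_force: 3.9
tcp in cradle [ 0.02573043 -0.00094578  0.05069079] F [-2.07920174  0.44001491  8.45202788] 0.0006346552484421077
```

```bash
python3 -m creep '[[0,0.012,-0.095,0.176,0,0,0],[0,-0.73,-0.093,0,0,0,0],[0,-0.73,-0.093,0,0,0,0],[0,-0.73,-0.093,0,0,0,0],[0,-0.01,0.076,-0.14,0,0,0],[0,0,0,0,0,0,0],[0,0,0,0,0,0,0]]'
python3 -m creep '[[0,-0.005,0.038,-0.07,0,0,0],[0,0,0,0,0,0,0],[0,0,0,0,0,0,0]]'
python3 - <<'E'
from h import *
s=r.get_state();print("tcp in cradle",CR(Q).inv().apply(s["tcp_pos"]-Q[:3]),"F",CR(Q).inv().apply(s["contact_force"]),s["gripper_width"])
E
```

```text
time_s: 17.68
tcp_pos: [0.5314, 0.1283, 0.1082]
eef_rot: [151.4, 0.0, -172.6]
contact_force: [-0.1, 0.3, -0.4]
gripper_width: 0.0005
gripper_force: 0.0
time_s: 17.93
tcp_pos: [0.5315, 0.1284, 0.108]
eef_rot: [151.4, 0.1, -172.5]
contact_force: [-5.5, -7.7, 17.6]
gripper_width: 0.0006
gripper_force: 9.2
tcp in cradle [-0.02906159 -0.00079841  0.0505961 ] F [-6.40788913  2.35231964 18.71780346] 0.0005841236065712418
```

```bash
python3 -m creep '[[0,0.007,-0.057,0.105,0,0,0],[0,-0.84,-0.107,0,0,0,0],[0,-0.84,-0.107,0,0,0,0],[0,-0.03,0.23,-0.43,0,0,0],[0,-0.03,0.23,-0.43,0,0,0],[0,-0.005,0.038,-0.07,0,0,0],[0,0,0,0,0,0,0],[0,0,0,0,0,0,0]]'
python3 -m creep '[[0,-0.005,0.038,-0.07,0,0,0],[0,0,0,0,0,0,0],[0,0,0,0,0,0,0]]'
python3 - <<'E'
from h import *
s=r.get_state();print("tcp in cradle",CR(Q).inv().apply(s["tcp_pos"]-Q[:3]),"F",CR(Q).inv().apply(s["contact_force"]),s["gripper_width"])
E
```

```text
time_s: 18.6
tcp_pos: [0.4878, 0.1353, 0.0853]
eef_rot: [151.4, -0.1, -172.6]
contact_force: [-3.1, -1.5, 8.2]
gripper_width: 0.0004
gripper_force: 3.6
time_s: 18.85
tcp_pos: [0.4878, 0.1353, 0.0852]
eef_rot: [151.4, 0.0, -172.5]
contact_force: [-7.1, -9.0, 23.9]
gripper_width: 0.0003
gripper_force: 12.3
tcp in cradle [-0.07156722 -0.00080463  0.02456796] F [-8.14226939  4.37003507 24.80745446] 0.0003432298211253363
```

```bash
python3 -m creep '[[0,0.03,-0.23,0.43,0,0,0],[0,0,0,1,0,0,0],[0,0,0,1,0,0,0],[50,0,0,1,0,0,0],[50,0,0,1,0,0,0],[50,0,0,1,0,0,0],[50,0,0,0.5,0,0,0],[50,0,0,0,0,0,0]]'
python3 - <<'E'
from h import *
R=Ro.from_euler("xyz",[155.9,-16.1,155.5],degrees=True)
delta([.6392,.1789,.2512],R);delta([.6375,.2208,.1723],R)
E
```

```text
time_s: 19.52
tcp_pos: [0.4902, 0.1305, 0.2349]
eef_rot: [151.4, 0.3, -172.6]
contact_force: [0.6, 0.0, -0.3]
gripper_width: 0.0281
gripper_force: 0.0
shift [5.96 1.94 0.65] turn [ -2.02  17.09 -31.01] rows>= 6.0 5.0
shift [ 5.89  3.61 -2.51] turn [ -2.02  17.09 -31.01] rows>= 5.9 5.0
```

```bash
python3 -m creep '[[50,0.85,0.28,0.1,-0.29,2.44,-4.43],[50,0.85,0.28,0.1,-0.29,2.44,-4.43],[50,0.85,0.28,0.1,-0.29,2.44,-4.43],[50,0.85,0.28,0.1,-0.29,2.44,-4.43],[50,0.85,0.28,0.1,-0.29,2.44,-4.43],[50,0.85,0.27,0.1,-0.29,2.44,-4.43],[50,0.85,0.27,0.05,-0.29,2.44,-4.43],[50,0,0,0,0,0,0]]'
python3 - <<'E'
from h import *
R=Ro.from_euler("xyz",[155.9,-16.1,155.5],degrees=True)
delta([.6375,.2208,.1723],R)
p=capture("wrist");o=search_frame(p,"lever_knob");print(o[:2])
print(proj(p,[kn(t,.101) for t in (1.4,1.6)]))
E
```

```text
time_s: 20.18
tcp_pos: [0.6396, 0.1798, 0.2451]
eef_rot: [156.1, -16.6, 155.2]
contact_force: [-1.3, -0.3, -1.4]
gripper_width: 0.0498
gripper_force: 0.0
shift [-0.08  1.64 -2.91] turn [-0.06 -0.55  0.3 ] rows>= 2.9 0.1
[{'bbox': [171.6, 198.2, 290.6, 264.8], 'conf': 0.58}]
[[255.18090757 210.62185533]
 [274.68367536 232.89639526]]
```

```bash
python3 -m creep '[[50,-0.02,0.41,-0.73,0,-0.5,0.3],[50,-0.02,0.41,-0.73,0,0,0],[50,-0.02,0.41,-0.73,0,0,0],[50,-0.02,0.41,-0.73,0,0,0],[20,0,0,0,0,0,0],[20,0,0,0,0,0,0],[20,0,0,0,0,0,0],[20,0,0,0,0,0,0]]' 12
python3 -m creep '[[20,0,0,0,0,0,0],[20,0,0,0,0,0,0],[20,0,0,0,0,0,0]]' 12
python3 - <<'E'
from h import *
s=r.get_state();q=list(np.array(Q)-np.r_[0.0026*np.array([-.061,.475,-.878])+.002*np.array([-.112,.871,.479]),0])
t=CR(q).inv().apply(s["tcp_pos"]-np.array(q[:3]));print(t,np.arctan2(t[1],.085-t[0]),np.hypot(t[1],.085-t[0]))
for th in(1.3,1,.7,.4,.2,0): delta(kn(th,t[2],q),Rtool(q))
E
```

```text
time_s: 20.95
tcp_pos: [0.6354, 0.2191, 0.1768]
eef_rot: [155.6, -15.8, 155.8]
contact_force: [-0.8, 0.6, 0.0]
gripper_width: 0.029
gripper_force: 0.0
time_s: 21.2
tcp_pos: [0.6355, 0.2194, 0.1769]
eef_rot: [155.6, -15.8, 155.8]
contact_force: [-0.4, -0.2, 5.7]
gripper_width: 0.0235
gripper_force: 12.0
[0.08562805 0.10185866 0.07154471] 1.5769621574868962 0.10186059993777843
shift [-1.06 -0.33 -0.11] turn [  1.84 -16.44  30.67] rows>= 1.1 4.9
shift [-2.09 -0.89 -0.34] turn [  1.84 -16.44  30.67] rows>= 2.1 4.9
shift [-2.89 -1.7  -0.72] turn [  1.84 -16.44  30.67] rows>= 2.9 4.9
shift [-3.4  -2.66 -1.2 ] turn [  1.84 -16.44  30.67] rows>= 3.4 4.9
shift [-3.55 -3.36 -1.57] turn [  1.84 -16.44  30.67] rows>= 3.5 4.9
shift [-3.54 -4.06 -1.95] turn [  1.84 -16.44  30.67] rows>= 4.1 4.9
```

```bash
python3 -m creep '[[20,-0.53,-0.17,-0.06,0.23,-2.05,3.85],[20,-0.53,-0.16,-0.05,0.23,-2.05,3.85],[20,-0.51,-0.28,-0.11,0.23,-2.05,3.85],[20,-0.51,-0.28,-0.12,0.23,-2.05,3.85],[20,-0.4,-0.4,-0.19,0.23,-2.05,3.85],[20,-0.4,-0.41,-0.19,0.23,-2.05,3.85],[20,0,0,0,0,0,0]]' 12
cat >> h.py <<'E'
Q2=list(np.array(Q)-np.r_[0.0026*np.array([-.061,.475,-.878])+.002*np.array([-.112,.871,.479]),0])
def where():
    s=r.get_state();t=CR(Q2).inv().apply(s["tcp_pos"]-np.array(Q2[:3]));print(t,"th",np.arctan2(t[1],.085-t[0]),np.hypot(t[1],.085-t[0]),"F",CR(Q2).inv().apply(s["contact_force"]))
E
python3 - <<'E'
from h import *
where()
for th in(.7,.4,.2,0): delta(kn(th,.0715,Q2),Rtool(Q2))
E
```

```text
time_s: 21.78
tcp_pos: [0.5595, 0.1773, 0.1588]
eef_rot: [151.6, -4.3, -179.9]
contact_force: [-11.6, 1.8, 11.2]
gripper_width: 0.0232
gripper_force: 12.0
[0.00484044 0.06498915 0.07101988] th 0.681259949005367 0.10319469475233277 F [-11.27501192   8.19847011   8.31235908]
shift [ 0.15 -0.01  0.01] turn [ 0.44 -4.25  7.2 ] rows>= 0.1 1.2
shift [-0.36 -0.98 -0.48] turn [ 0.44 -4.25  7.2 ] rows>= 1.0 1.2
shift [-0.51 -1.67 -0.85] turn [ 0.44 -4.25  7.2 ] rows>= 1.7 1.2
shift [-0.5  -2.37 -1.23] turn [ 0.44 -4.25  7.2 ] rows>= 2.4 1.2
```

```bash
python3 -m creep '[[20,-0.15,-0.49,-0.24,0.2,-2.1,3.6],[20,-0.18,-0.49,-0.24,0.2,-2.1,3.6],[20,-0.08,-0.35,-0.18,0,0,0],[20,-0.07,-0.35,-0.18,0,0,0],[20,0,-0.35,-0.18,0,0,0],[20,0,-0.17,-0.09,0,0,0],[20,0,0,0,0,0,0],[20,0,0,0,0,0,0]]' 12
python3 - <<'E'
from h import *
where()
for th in(.05,0): delta(kn(th,.0715,Q2),Rtool(Q2))
E
```

```text
time_s: 22.45
tcp_pos: [0.5496, 0.1216, 0.1291]
eef_rot: [151.6, -0.2, -173.1]
contact_force: [-5.2, -1.3, -0.2]
gripper_width: 0.0238
gripper_force: 12.0
[-0.01199914  0.00340022  0.07081981] th 0.03503975727718355 0.09705871322382949 F [-5.30121903 -0.64831286  0.11075484]
shift [-0.12  0.03  0.05] turn [ 0.2  -0.19  0.38] rows>= 0.1 0.1
shift [-0.1  -0.15 -0.04] turn [ 0.2  -0.19  0.38] rows>= 0.1 0.1
```

```bash
python3 -m creep '[[20,0.01,-0.1,-0.055,0,0,0],[20,0,0,0,0,0,0],[20,0,0,0,0,0,0]]' 12
python3 -c "from h import *;where()"
python3 -m creep '[[20,0.01,-0.1,-0.055,0,0,0],[20,0,0,0,0,0,0],[20,0,0,0,0,0,0]]' 12
python3 -c "from h import *;where()"
```

```text
time_s: 22.7
tcp_pos: [0.55, 0.1197, 0.128]
eef_rot: [151.6, -0.2, -173.0]
contact_force: [-4.3, -1.2, -0.5]
gripper_width: 0.0237
gripper_force: 12.0
[-0.01184686  0.00112167  0.07082109] th 0.01158139525281552 0.0968533552683445 F [-4.39745086 -0.80812981 -0.10516319]
time_s: 22.95
tcp_pos: [0.5503, 0.1183, 0.1272]
eef_rot: [151.5, -0.1, -173.0]
contact_force: [-5.7, 3.4, 2.6]
gripper_width: 0.0237
gripper_force: 12.0
[-0.01172145 -0.00049577  0.07079216] th -0.005125731235281178 0.09672272552594291 F [-5.20866626  4.78855785  0.30938135]
```

```bash
python3 -m creep '[[20,0.01,-0.1,-0.055,0,0,0],[20,0,0,0,0,0,0],[20,0,0,0,0,0,0]]' 20
python3 -c "from h import *;where()"
python3 -m creep '[[20,0.01,-0.07,-0.04,0,0,0],[20,0,0,0,0,0,0],[20,0,0,0,0,0,0]]' 20
python3 -c "from h import *;where()"
```

```text
time_s: 23.2
tcp_pos: [0.5504, 0.1181, 0.1271]
eef_rot: [151.3, -0.1, -173.0]
contact_force: [-8.2, 11.6, 10.7]
gripper_width: 0.0236
gripper_force: 20.0
[-0.01170307 -0.00070611  0.07078911] th -0.007301683767904974 0.09670564541295484 F [-6.65172257 16.12103935  3.42638311]
time_s: 23.45
tcp_pos: [0.5504, 0.118, 0.127]
eef_rot: [151.1, -0.1, -172.9]
contact_force: [-11.7, 17.3, 15.2]
gripper_width: 0.0236
gripper_force: 20.0
[-0.01169549 -0.00082292  0.07073843] th -0.008510244012895338 0.09669899619439522 F [-9.41131232 23.64502755  4.46420439]
```

```bash
python3 -m creep '[[20,-0.02,0.14,0.08,0,0,0],[46,0,0,0,0,0,0],[46,0,0,0,0,0,0],[46,0,0,0,0,0,0],[46,0,0,0,0,0,0],[46,0,0,0,0,0,0]]'
python3 -m creep '[[46,0.06,-0.47,0.88,0,0,0],[46,0.06,-0.47,0.88,0,0,0],[46,0.06,-0.47,0.88,0,0,0],[46,0.06,-0.47,0.88,0,0,0],[46,-0.8,0,0.5,0,0,0],[46,-0.8,0,0.5,0,0,0],[46,0,0,0,0,0,0],[46,0,0,0,0,0,0]]'
python3 - <<'E'
from h import *
p=capture("wrist");where()
print(proj(p,[kn(t,.101,Q) for t in (0,.1)]),proj(p,cr(Q,[.085,0,.061])))
cv2.imwrite("pics/w7.png",p["frame"][:,:,::-1])
E
```

```text
time_s: 23.95
tcp_pos: [0.5517, 0.1161, 0.1265]
eef_rot: [151.6, -0.0, -173.1]
contact_force: [-0.5, 0.3, 0.7]
gripper_width: 0.0454
gripper_force: 0.0
time_s: 24.62
tcp_pos: [0.5174, 0.069, 0.2408]
eef_rot: [151.6, 0.1, -173.1]
contact_force: [-0.7, 0.2, 0.6]
gripper_width: 0.0464
gripper_force: 0.0
[-0.05049709  0.01430109  0.19100078] th 0.10515605501100474 0.13624970587622004 F [ 0.53343006 -0.02196216 -0.12253175]
[[253.02755739 253.77851263]
 [265.35020635 254.30845185]] [[256.99216621 329.79531786]]
```

View pics/w7.png

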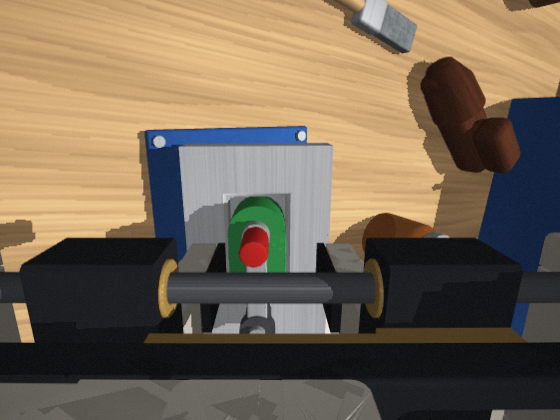

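The picture shows the lever lying straight over the seated green block: knob top at (254,248) against 253 predicted for shut, post at (257,329). The gripper is clear of everything.

```bash
python3 -c "from h import *;print(close_job())"
```

```text
the job is handed in; nothing more can be done
None
```

The job is handed in, with no verdict returned: by touch checks the green block sits fully down in the pocket with its round end to the robot, the lever is shut against its stop, and the black block and bystanders were left alone.

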